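# Press the junction box into its counter housing

## Robot

A 7-joint arm with a two-finger parallel gripper is mounted at the origin on a cart in front of the work surface, level with it; the furniture and walls round the work are solid. World frame = base frame: x ahead of the robot, y to its left, z up, the work surface at z = 0. Lengths are in m, angles in rad, forces in N, time in s.
With the tool pointing down it reaches from about 0.4 to 0.85 m from the base axis. Payload 10.4 kg.
Tool frame: the origin (TCP) lies midway between the tips of the shut fingers; the grasp point (between the pads) lies 19 mm behind it; z points along the fingers, y is the line along which they close (so a half turn about z gives the same grasp; the last joint's range is limited). The gripper opens to 85 mm and grips with 20 to 120 N. Pads are 22 mm wide; open, the fingers measure 114 mm over their backs; the gripper's body (76 mm by 85 mm) begins 54 mm behind the grasp point. The pads swing forward as they close: fully open they stand 13 mm farther back than shut.
Start: joints at [1.185, 0.332, -0.065, 1.46, 0.022, 1.35, -0.088], TCP at [0.222, -0.584, 0.208] pointing down, gripper open.
Joint ranges: [-2.6, 2.6], [-0.5, 2.12], [-1.47, 1.34], [0.16, 2.42], [-1.27, 4.41], [0.06, 2.06], [-2.6, 2.6]. Speed limits (rad/s): [2.22, 2.22, 2.79, 2.79, 3.14, 3.14, 3.14].

## Interface

Orientations are given as a unit quaternion [x, y, z, w].
In Python, from workcell import get_obs, camera, camera_params, hand_in gives the robot as it stands.
- The arm moves only by the tool carry_out, never from a script. Its argument "commands" is a list that holds one entry, the list of rows, each a list of 6 numbers: the shift along the tool's x, y, z in units of 40 mm (1.0 is 40 mm), then the turn, a rotation vector about the tool's x, y, z in units of 6 degrees (1.0 is 6 degrees). In form: [[[x, y, z, ax, ay, az], ...]]. A call has 1 to 20 rows; each row shifts and turns the commanded pose from where the row before left it, along the tool's axes as they then stand; what a row does not reach is not made up. A row lasts 1/12 s, in which the tool goes at most 41.7 mm and 7.16 degrees, less where a joint would pass 70% of its speed; a pose out of reach is approached as far as the arm can. A call is refused whole if a number of a shift passes 1 or a number of a turn 1, either way. A call with a gripper value outside its range is refused whole. "hand" is the closure, from -1 (fully open) to 1 (shut), set as the call begins (left out, the last holds). The fingers move at their own pace and stop on an object; "force" is the grip in N (left out, the last holds). Time passes only in rows, so rows that do not move let the fingers close. It gives the time, the measured TCP pose, the force, the opening and the grip force at its end, in the units of the state.
- get_obs(): the state, without advancing time (a new reading comes with each control period).
- camera(name): name is "scene" or "top"; returns the picture (480x640x3 uint8, red, green, blue); there is no depth.
- camera_params(name): a dict with "mtx" (3x3 intrinsics, pixels), "k1" (the pictures are not rectified: a ray, as slopes to the right and down, at radius r is drawn at 1 + k1 r^2 times it, then the intrinsics apply), "R" (3x3) and "t" (3): a world point X has camera coordinates R X + t. Camera axes: x right, y down, z forward; pixel columns grow to the right and rows downward; lengths in m; the calibration is good to about 2 mm. A picture is of the moment at which its call begins. camera_params takes no time and is no camera call.
- hand_in(): hands the job in; it is judged then, once.
The state is a dict: "clock": time; "joint_pos": joint angles; "joint_velocities": joint speeds; "tau": joint torques, N m; "position": TCP position; "ee_rot": TCP orientation; "ft_force": force on the tool from outside, world axes, zero at the start; "torque": the same for the moment, N m; "grip_width": opening from 0.0 (shut) to 1.0 (fully open); "grasp_force": force on a finger pad.
Only numpy, scipy, OpenCV 4.12 (cv2) and the standard library are available. Lean on these libraries where they do the work, as an engineer would, in place of code of your own. Each camera call takes 0.05 s, during which the arm holds its last target. There are 200 camera calls.

## Task

Set the white junction box the right way up into the recess of the blue housing on the counter, its long side along the recess, and press it down until its top is flush with the housing's rim, then let go. Leave the dark hub and the red staple box where they are.

Things in the scene. Friction and masses are not known exactly. Their poses are not given: they have to be found in the camera images.
- box_center (a point): Centre of the loose plain white junction box, 46 (x, grasp across this) x 82 (y) x 38 mm (z up), 70 to 120 g, upright on the worktop. Let go in the recess it first rests with its top 16 mm proud of the rim, so hold it at most 12 mm down from its top; then a push of 5 to 8 N on its top takes it down to a hard stop, flush, where it stays. Either way round fits.
- housing_mouth (a point): Centre of the mouth of the fixed blue housing, level with its rim, 45 mm above the worktop; z up. Housing 88 (x) x 124 (y) x 45 mm; recess 60 (x) x 96 (y) mm with a 5 mm chamfer. In it a black carrier plate, its top first 22 mm below the rim, slides down stiffly by 16 mm when pushed with 5 to 8 N and stays where pushed; the box's weight does not move it.
- hub_center (a point): Centre of a dark grey hub, a block 62 (x) x 34 (y) x 22 mm, loose on the worktop; a bystander.
- staples_center (a point): Centre of a red card box of staples, 38 (x) x 60 (y) x 20 mm, loose on the worktop; a bystander. To the right of the work (y below about -0.12, x above 0.45) stands a fixed till with an upright screen, up to about 0.37 m high: keep clear of it.
Mind the look-alikes: they are no part of the job. Leave any yellow look-alike of the part that bears box_center alone.

How it is judged:
At the end, for the whole second after the job is handed in: The white junction box sits upright (within 5 degrees) in the recess of the blue housing, within 15 mm of its centre and with its long side along it (within 14 degrees, either way round), its top flush with the rim (no more than 3 mm proud or 4 mm below), and stays so after release (horizontal distance between box_center and housing_mouth below 0.015 m and z of box_center in the frame of housing_mouth between -0.023 and -0.016 m and angle between box_center's own z axis and vertical below 0.09 rad and angle between the y axis of box_center and the y axis of housing_mouth, either way round below 0.25 rad); the robot touches nothing.
It fails at once if the dark hub was moved more than 30 mm (distance of hub_center from where it was at the start of the episode above 0.03 m).
It fails at once if the red staple box was moved more than 30 mm (distance of staples_center from where it was at the start of the episode above 0.03 m).
It also fails if it takes over 51 s, if anything falls off the work surface, if the arm or the gripper's body presses on something with over 40 N, if the wrist force passes 120 N, or if a joint passes its speed limit or range.

## Working session

There is one attempt and no reset: what is moved stays moved. The work goes in short steps, Python scripts to look and compute and a tool call to move; the robot and the scene stay as the last step left them, time stands still between calls to the robot, and variables do not carry over. Pictures are saved under pics/ and viewed, at most 10 in all, crops included, and the job is handed in when it is done.

Besides the shell and the picture viewer there is one more tool, called as name(argument=value, ...), one argument or row to a line, values as JSON. carry_out: Moves the arm, as the interface text tells. Its arguments: {"type":"object","properties":{"commands":{"type":"array"},"hand":{"type":"number"},"force":{"type":"number"}},"required":["commands"]}

```bash
mkdir -p pics; python3 - <<'E'
from workcell import *
import cv2,numpy as np
o=get_obs();print({k:np.round(v,3).tolist() for k,v in o.items()})
for n in("scene","top"):
    cv2.imwrite(f"pics/{n}0.png",camera(n)[:,:,::-1]);p=camera_params(n);print(n,p)
E
```

```text
{'clock': 0.0, 'joint_pos': [1.185, 0.333, -0.065, 1.461, 0.022, 1.35, -0.089], 'joint_velocities': [0.001, -0.003, 0.0, -0.0, -0.001, -0.001, 0.001], 'tau': [-0.0, -62.544, 0.049, -39.16, 0.016, 0.01, -0.0], 'position': [0.222, -0.584, 0.208], 'ee_rot': [0.984, 0.18, -0.0, -0.001], 'ft_force': [0.32, 0.405, -1.086], 'torque': [-0.023, -0.023, 0.035], 'grasp_force': 0.0, 'grip_width': 1.0}
scene {'mtx': array([[541.61412958,   0.        , 327.7977909 ],
       [  0.        , 541.61412958, 241.7847749 ],
       [  0.        ,   0.        ,   1.        ]]), 'k1': 0.022344226584168823, 'R': array([[-0.27302008, -0.96199628, -0.00481683],
       [-0.81935198,  0.23515474, -0.52284279],
       [ 0.50410552, -0.1387999 , -0.85241552]]), 't': array([0.26346857, 0.44560804, 0.64378772])}
top {'mtx': array([[589.80639555,   0.        , 328.52305466],
       [  0.        , 589.80639555, 232.96025674],
       [  0.        ,   0.        ,   1.        ]]), 'k1': 0.01724194431453794, 'R': array([[-0.01392105, -0.99879306, -0.04710227],
       [-0.99300464,  0.01933355, -0.11648171],
       [ 0.11725178,  0.04515123, -0.99207529]]), 't': array([0.13484253, 0.52821898, 0.82817959])}
```

View pics/scene0.png

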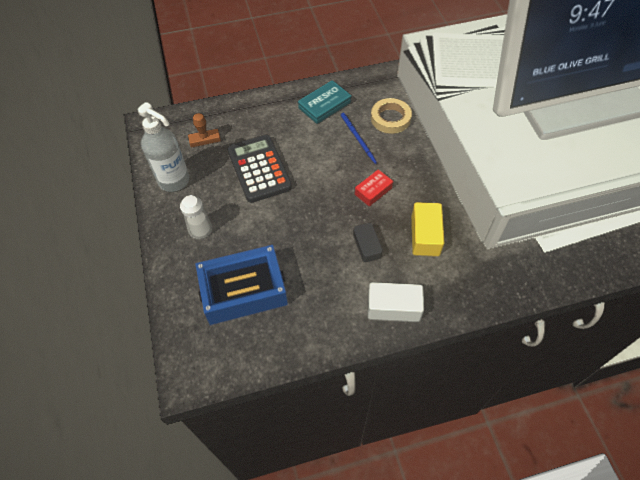

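View pics/top0.png

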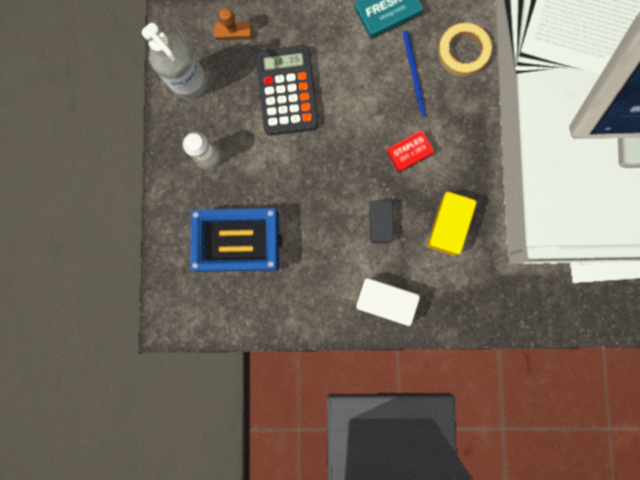

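Candidates for the box: the white block (top 388,302; scene 396,302). The look-alikes are the yellow block (top 453,223; scene 428,228) and the white shaker (top 200,150). I choose the white block. The housing is at top (235,239), scene (242,284). Next, a close crop.

```bash
python3 - <<'E'
import cv2,numpy as np
t=cv2.imread("pics/top0.png");s=cv2.imread("pics/scene0.png")
c=lambda im,x,y:cv2.resize(im[y:y+75,x:x+100],(400,300),interpolation=cv2.INTER_CUBIC)
cv2.imwrite("pics/crop1.png",np.vstack([np.hstack([c(t,340,265),c(s,345,265)]),np.hstack([c(t,185,202),c(s,192,246)])]))
E
```

```text
(no output)
```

View pics/crop1.png

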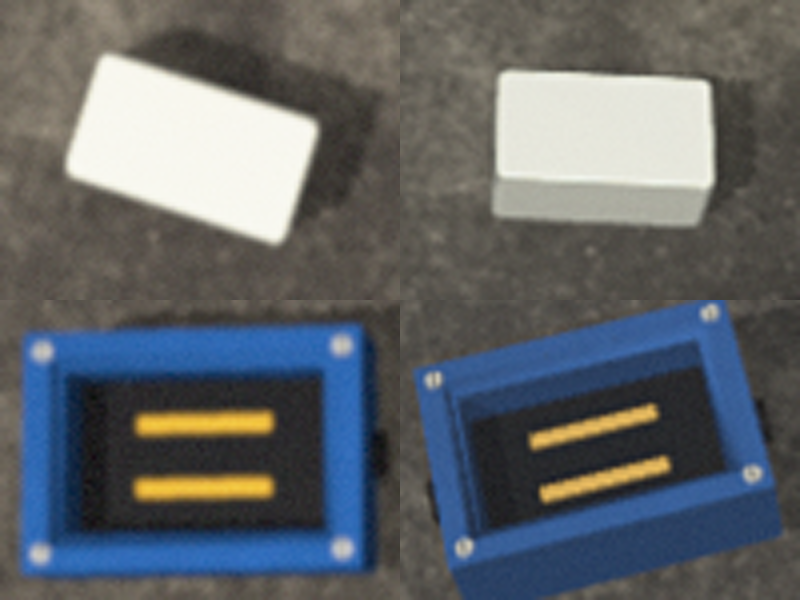

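Top-left and top-right show the white box with four clean top corners in each view. The bottom tiles show the housing with its four rim screws. I'll triangulate these points.

```bash
cat > h.py <<'E'
from workcell import *
import cv2,numpy as np
def tri(T,S):
    P=[];U=[]
    for n,px in(("top",T),("scene",S)):
        p=camera_params(n);d=np.array([p["k1"],0,0,0,0.])
        U.append(cv2.undistortPoints(np.array(px,float).reshape(-1,1,2),p["mtx"],d).reshape(-1,2).T)
        P.append(np.c_[p["R"],p["t"]])
    X=cv2.triangulatePoints(P[0],P[1],U[0],U[1]);return (X[:3]/X[3]).T
def crop(pts,ox,oy,x0,y0): return (np.array(pts,float)-[ox,oy]+.5)/4-.5+[x0,y0]
def show(X):
    print(np.round(X,4).tolist(),"c",X.mean(0).round(4)); 
    l=X[1]-X[0]+X[2]-X[3]; w=X[0]-X[3]+X[1]-X[2]
    print("len",np.linalg.norm(l)/2,"wid",np.linalg.norm(w)/2,"long-dir deg",np.degrees(np.arctan2(-l[1],-l[0])))
E
python3 - <<'E'
from h import *
show(tri(crop([(103,54),(318,122),(280,244),(66,176)],0,0,340,265),crop([(498,72),(712,80),(714,186),(495,176)],400,0,345,265)))
show(tri(crop([(42,351),(341,345),(342,548),(40,554)],0,300,185,202),crop([(433,380),(710,313),(752,474),(464,547)],400,300,192,246)))
from scipy.spatial.transform import Rotation as R
print(R.from_quat(get_obs()["ee_rot"]).as_matrix().round(3))
E
```

```text
[[0.464, 0.0747, 0.0381], [0.4382, -0.0021, 0.0389], [0.3957, 0.0133, 0.0407], [0.421, 0.0894, 0.0417]] c [0.4297 0.0438 0.0398]
len 0.0806149003002488 wid 0.045382541523466 long-dir deg 71.53179110583497
[[0.5601, 0.3203, 0.0477], [0.56, 0.2106, 0.0479], [0.4863, 0.2106, 0.0477], [0.486, 0.3199, 0.0486]] c [0.5231 0.2654 0.048 ]
len 0.1095303620666585 wid 0.0738460881700518 long-dir deg 90.05320718728588
[[ 0.935  0.355 -0.   ]
 [ 0.355 -0.935  0.001]
 [-0.    -0.001 -1.   ]]
```

```bash
cat >> h.py <<'E'
from scipy.spatial.transform import Rotation as Ro
def to(x,y,z,deg):
    o=get_obs();M=Ro.from_quat(o["ee_rot"]).as_matrix();p=np.array(o["position"])
    a=np.radians(deg);G=np.array([[-np.sin(a),np.cos(a),0],[np.cos(a),np.sin(a),0],[0,0,-1]]).T
    print("t",o["clock"],"pos",p.round(4),"ydeg",np.degrees(np.arctan2(M[1,1],M[0,1])).round(2),"f",np.round(o["ft_force"],1))
    turn=np.degrees(Ro.from_matrix(M.T@G).as_rotvec())/6
    print("turn units",turn.round(3),"shift(now axes)",(M.T@(np.array([x,y,z])-p)/.04).round(3),"shift(after turn)",(G.T@(np.array([x,y,z])-p)/.04).round(3))
E
sed -i 's/\[\[-np.sin(a),np.cos(a),0\],\[np.cos(a),np.sin(a),0\],\[0,0,-1\]\]/[[-np.sin(a),np.cos(a),0],[np.cos(a),np.sin(a),0],[0,0,-1]]/' h.py
python3 -c "from h import *;to(.36,-.25,.208,-18.5);to(.43,.044,.12,-18.5)"
```

```text
t 0.1 pos [ 0.2217 -0.584   0.2077] ydeg -69.21 f [ 0.  -0.4  0.5]
turn units [-1.100e-02 -5.000e-03 -8.452e+00] shift(now axes) [ 6.197 -6.579  0.   ] shift(after turn) [ 9.015e+00  6.300e-01 -7.000e-03]
t 0.1 pos [ 0.2217 -0.584   0.2077] ydeg -69.21 f [ 0.  -0.4  0.5]
turn units [-1.100e-02 -5.000e-03 -8.452e+00] shift(now axes) [ 10.442 -12.826   2.208] shift(after turn) [16.541 -0.043  2.193]
```

carry_out(
  commands=[
    [[0, 0, 0, 0, 0, -0.94], [0, 0, 0, 0, 0, -0.94], [0, 0, 0, 0, 0, -0.94], [0, 0, 0, 0, 0, -0.94], [0, 0, 0, 0, 0, -0.94], [0, 0, 0, 0, 0, -0.94], [0, 0, 0, 0, 0, -0.94], [0, 0, 0, 0, 0, -0.94], [0, 0, 0, 0, 0, -0.94], [0, 0, 0, 0, 0, 0], [0.9, 0.06, 0, 0, 0, 0], [0.9, 0.06, 0, 0, 0, 0], [0.9, 0.06, 0, 0, 0, 0], [0.9, 0.06, 0, 0, 0, 0], [0.9, 0.06, 0, 0, 0, 0]],
  ],
  hand=-1,
)

```text
clock: 1.35
position: [0.2904, -0.4156, 0.2082]
ee_rot: [0.812, 0.583, -0.0, -0.0]
ft_force: [1.7, 0.1, 0.6]
grip_width: 0.997
grasp_force: 0.0
```

carry_out(
  commands=[
    [[0.9, 0.06, 0, 0, 0, 0], [0.9, 0.06, 0, 0, 0, 0], [0.9, 0.06, 0, 0, 0, 0], [0.9, 0.06, 0, 0, 0, 0], [0.9, 0.06, 0, 0, 0, 0], [0.84, -0.07, 0, 0, 0, 0], [0.84, -0.07, 0, 0, 0, 0], [0.84, -0.07, 0.1, 0, 0, 0], [0.84, -0.07, 0.2, 0, 0, 0], [0.84, -0.07, 0.3, 0, 0, 0], [0.84, -0.07, 0.4, 0, 0, 0], [0.84, -0.07, 0.4, 0, 0, 0], [0.84, -0.07, 0.4, 0, 0, 0], [0.84, -0.07, 0.4, 0, 0, 0], [0, 0, 0, 0, 0, 0], [0, 0, 0, 0, 0, 0], [0, 0, 0, 0, 0, 0]],
  ],
)

```text
clock: 2.77
position: [0.4302, 0.044, 0.1204]
ee_rot: [0.812, 0.584, -0.0, -0.0]
ft_force: [1.2, -0.6, -0.5]
grip_width: 1.002
grasp_force: 0.0
```

```bash
python3 - <<'E'
from h import *
to(.43,.044,.024,-18.5)
t=camera("top");s=camera("scene")
c=lambda im,x,y:cv2.resize(im[y:y+150,x:x+133],(400,450))
cv2.imwrite("pics/c2.png",np.hstack([c(t,320,220),c(s,330,200)])[:,:,::-1])
E
```

```text
t 2.7667 pos [0.4302 0.044  0.1204] ydeg -18.57 f [ 1.2 -0.6 -0.5]
turn units [-0.004  0.002 -0.011] shift(now axes) [-2.000e-03 -4.000e-03  2.409e+00] shift(after turn) [-2.000e-03 -5.000e-03  2.409e+00]
```

View pics/c2.png

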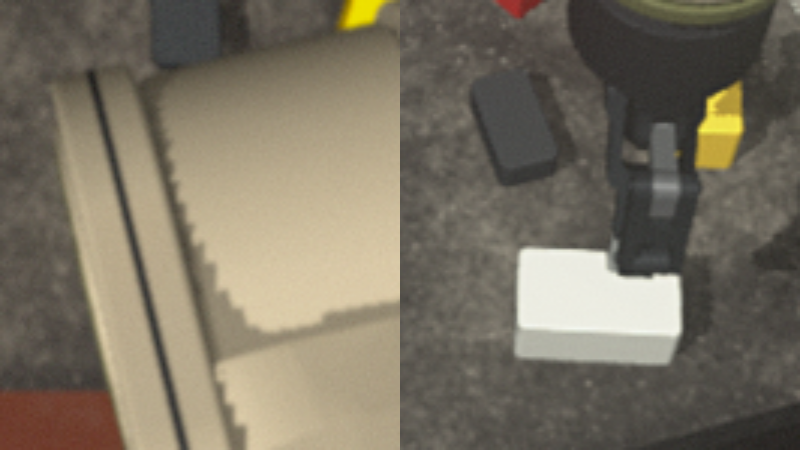

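The scene crop shows the gripper above the box and aligned with it, the near finger at about (655,270) in the crop. The hub and the yellow block are clear of it. I'll go down and grip.

carry_out(
  commands=[
    [[0, 0, 0.4, 0, 0, 0], [0, 0, 0.5, 0, 0, 0], [0, 0, 0.5, 0, 0, 0], [0, 0, 0.4, 0, 0, 0], [0, 0, 0.3, 0, 0, 0], [0, 0, 0.2, 0, 0, 0], [0, 0, 0.11, 0, 0, 0], [0, 0, 0, 0, 0, 0], [0, 0, 0, 0, 0, 0]],
  ],
)

```text
clock: 3.62
position: [0.4308, 0.0441, 0.0245]
ee_rot: [0.812, 0.584, 0.0, 0.0]
ft_force: [0.1, -0.2, 0.4]
grip_width: 0.997
grasp_force: 0.0
```

carry_out(
  commands=[
    [[0, 0, 0, 0, 0, 0], [0, 0, 0, 0, 0, 0], [0, 0, 0, 0, 0, 0], [0, 0, 0, 0, 0, 0], [0, 0, 0, 0, 0, 0], [0, 0, 0, 0, 0, 0], [0, 0, 0, 0, 0, 0], [0, 0, 0, 0, 0, 0], [0, 0, 0, 0, 0, 0], [0, 0, 0, 0, 0, 0], [0, 0, 0, 0, 0, 0], [0, 0, 0, 0, 0, 0]],
  ],
  hand=1,
  force=40,
)

```text
clock: 4.62
position: [0.4304, 0.0444, 0.024]
ee_rot: [0.811, 0.585, 0.0, 0.0]
ft_force: [0.6, -0.1, -0.0]
grip_width: -0.001
grasp_force: 0.0
```

The fingers shut on nothing, so I'll look.

```bash
python3 - <<'E'
from h import *
s=camera("scene")
c=lambda im,x,y:cv2.resize(im[y:y+150,x:x+200],(800,600))
cv2.imwrite("pics/c3.png",c(s,300,200)[:,:,::-1])
E
```

```text
(no output)
```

View pics/c3.png

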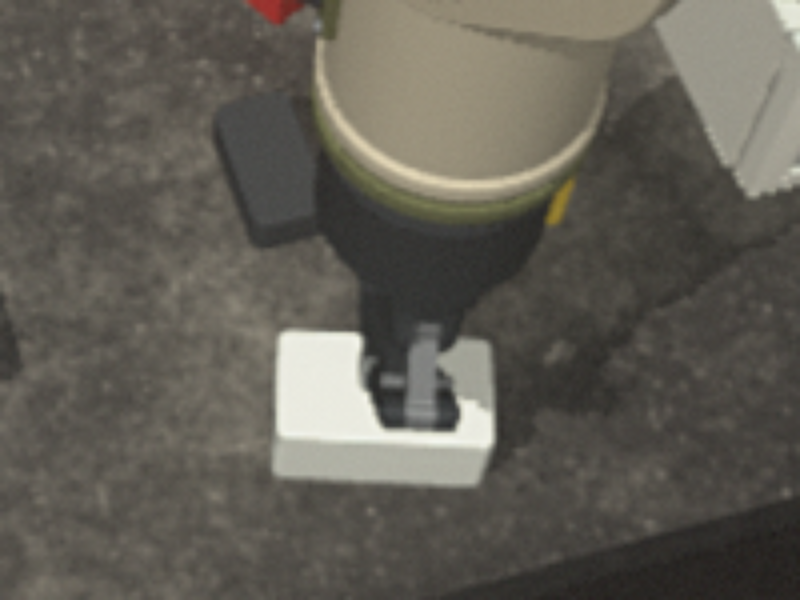

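```bash
python3 - <<'E'
from h import *
p=camera_params("scene");R,t=p["R"],p["t"]
C=-R.T@t
def ray(u,v,z):
    q=cv2.undistortPoints(np.array([[[u,v]]],float),p["mtx"],np.array([p["k1"],0,0,0,0.]))[0,0]
    d=R.T@np.array([q[0],q[1],1]);return (C+d*(z-C[2])/d[2]).round(4)
for nm,(a,b) in {"tipL":(383,428),"tipR":(457,428),"boxTL":(277,332),"boxTR":(492,340),"boxBR":(492,445),"boxBL":(277,436)}.items():
    print(nm,[ray(300+a/4,200+b/4,z) for z in(.024,.038,.055,.07)])
pr=lambda X:(cv2.projectPoints(np.array([X],float),cv2.Rodrigues(R)[0],t,p["mtx"],np.array([p["k1"],0,0,0,0.]))[0][0,0]-[300,200])*4
for z in(.024,.038,.05): print(z,pr([.430,.0444,z]))
to(.43,.044,.024,-18.5)
E
```

```text
tipL [array([0.4202, 0.0465, 0.024 ]), array([0.4145, 0.05  , 0.038 ]), array([0.4076, 0.0543, 0.055 ]), array([0.4015, 0.0581, 0.07  ])]
tipR [array([0.4124, 0.0193, 0.024 ]), array([0.4069, 0.0234, 0.038 ]), array([0.4002, 0.0283, 0.055 ]), array([0.3943, 0.0326, 0.07  ])]
boxTL [array([0.4704, 0.0726, 0.024 ]), array([0.4638, 0.0757, 0.038 ]), array([0.4558, 0.0794, 0.055 ]), array([0.4487, 0.0826, 0.07  ])]
boxTR [array([ 0.444 , -0.0071,  0.024 ]), array([ 0.4379, -0.0026,  0.038 ]), array([0.4304, 0.0029, 0.055 ]), array([0.4239, 0.0078, 0.07  ])]
boxBR [array([0.4022, 0.0091, 0.024 ]), array([0.3968, 0.0133, 0.038 ]), array([0.3903, 0.0184, 0.055 ]), array([0.3846, 0.0229, 0.07  ])]
boxBL [array([0.4281, 0.0865, 0.024 ]), array([0.4223, 0.0893, 0.038 ]), array([0.4152, 0.0927, 0.055 ]), array([0.409 , 0.0957, 0.07  ])]
0.024 [379.56423145 404.15646896]
0.038 [383.27584532 388.28817706]
0.05 [386.54450759 374.31653005]
t 4.6667 pos [0.4304 0.0444 0.024 ] ydeg -18.45 f [ 0.1 -0.5 -1.3]
turn units [0.001 0.    0.008] shift(now axes) [-0.012 -0.006  0.   ] shift(after turn) [-0.012 -0.006  0.   ]
```

The box hasn't moved (corner at crop 277,332). The shut fingers sit above its top, with the near tip at crop (420,428). So the tool is not where the state says. I'll measure that offset by eye, viewing the shut tip at several known shifts.

carry_out(
  commands=[
    [[0, 0, -0.5, 0, 0, 0], [0, 0, -0.5, 0, 0, 0], [0, 0, 0, 0, 0, 0], [0, 0, 0, 0, 0, 0], [0, 0, 0, 0, 0, 0]],
  ],
)

```text
clock: 5.08
position: [0.4302, 0.0442, 0.0637]
ee_rot: [0.811, 0.584, -0.0, 0.0]
ft_force: [0.8, -0.3, 0.1]
grip_width: -0.001
grasp_force: 0.0
```

```bash
cat > snap.py <<'E'
import sys
from h import *
n=sys.argv[1]
s=camera("scene");t=camera("top");o=get_obs()
cv2.imwrite(f"pics/s{n}.png",s[:,:,::-1]);cv2.imwrite(f"pics/t{n}.png",t[:,:,::-1])
print(np.round(o["position"],4),np.round(o["ee_rot"],4),np.round(o["joint_pos"],3),np.round(o["ft_force"],1))
E
python3 snap.py A
```

```text
[0.4298 0.0443 0.0633] [ 8.113e-01  5.846e-01 -5.000e-04 -4.000e-04] [ 0.656  0.136 -0.893  2.074  0.127  0.986 -0.625] [-0.7  0.5  0.3]
```

carry_out(
  commands=[
    [[0.5, 0, 0, 0, 0, 0], [0.9, 0, -0.5, 0, 0, 0], [0.9, 0, -0.5, 0, 0, 0], [0.9, 0, 0, 0, 0, 0], [0.8, 0, 0, 0, 0, 0], [0, 0, 0, 0, 0, 0], [0, 0, 0, 0, 0, 0], [0, 0, 0, 0, 0, 0]],
  ],
)

```text
clock: 5.85
position: [0.4804, 0.1957, 0.103]
ee_rot: [0.811, 0.585, -0.001, -0.0]
ft_force: [0.4, 0.2, -1.1]
grip_width: -0.0
grasp_force: 0.0
```

```bash
python3 snap.py B; python3 - <<'E'
import cv2,numpy as np
a=[cv2.imread(f"pics/{n}.png") for n in("sA","sB","tB")]
c=lambda im,x,y:cv2.resize(im[y:y+150,x:x+133],(400,450))
cv2.imwrite("pics/c4.png",np.hstack([cv2.resize(a[0][200:350,335:468],(400,450)),cv2.resize(a[1][160:360,180:360],(400,450))])) 
cv2.imwrite("pics/c5.png",a[2])
E
```

```text
[0.4808 0.1948 0.1034] [ 8.118e-01  5.840e-01 -6.000e-04  2.000e-04] [ 0.346  0.325 -0.939  1.829  0.289  1.134 -1.017] [ 0.8 -0.1  0.4]
```

View pics/c4.png

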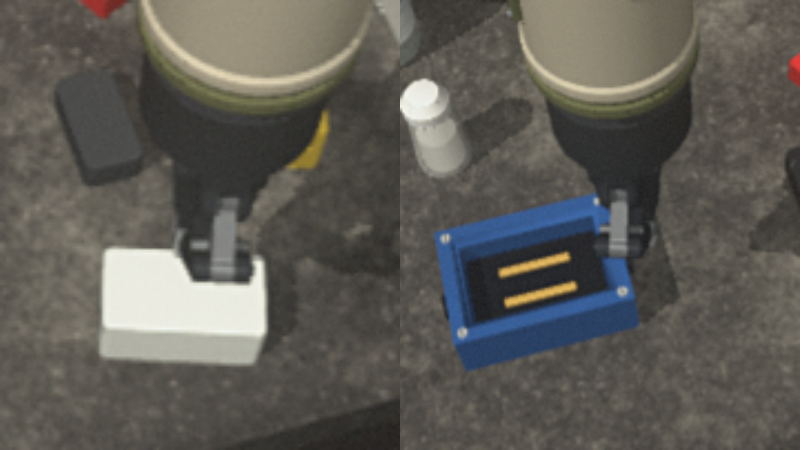

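```bash
python3 - <<'E'
from h import *
from scipy.optimize import least_squares
p=camera_params("scene");r=cv2.Rodrigues(p["R"])[0]
P=np.array([[.4304,.0444,.024],[.4298,.0443,.0633],[.4808,.1948,.1034]])
U=np.array([[405,307],[408.8,293.3],[282.2,274.2]])
f=lambda d:(cv2.projectPoints(P+d,r,p["t"],p["mtx"],np.array([p["k1"],0,0,0,0.]))[0][:,0]-U).ravel()
s=least_squares(f,[0,0,0]);print(s.x.round(4),s.fun.round(2))
print(np.sqrt(np.diag(np.linalg.inv(s.jac.T@s.jac)))*1.0)
E
```

```text
[-0.0518  0.0142  0.0956] [-0.02 -0.4   0.01  0.71  0.01 -0.31]
[0.00275149 0.00136265 0.00584135]
```

View pics/c5.png

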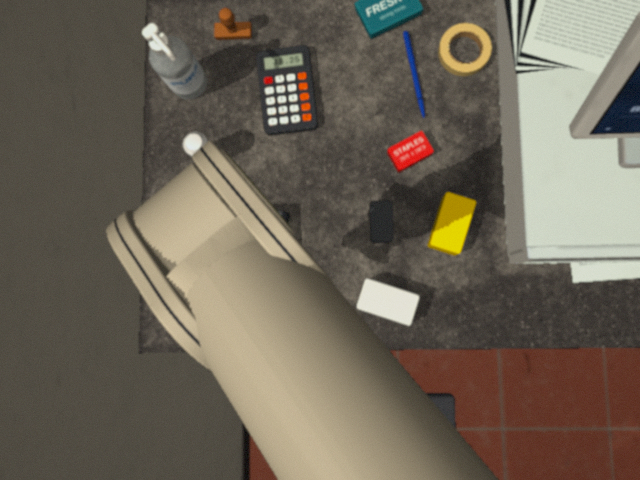

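The feature I tracked triangulates to 54 mm out and 96 mm up. That makes it the finger's knuckle, which hides the tips in this view. I'll turn the gripper a quarter turn above the box so the tips show.

carry_out(
  commands=[
    [[-0.8, 0, 0, 0, 0, 0], [-0.9, 0, 0, 0, 0, 0], [-0.9, 0, 0, 0, 0, 0], [-0.9, 0, 0, 0, 0, 0], [-0.5, 0, 0.5, 0, 0, 0], [0, 0, 0, 0, 0, -1], [0, 0, 0, 0, 0, -1], [0, 0, 0, 0, 0, -1], [0, 0, 0, 0, 0, -1], [0, 0, 0, 0, 0, -1], [0, 0, 0, 0, 0, -1], [0, 0, 0, 0, 0, -1], [0, 0, 0, 0, 0, -1], [0, 0, 0, 0, 0, -1], [0, 0, 0, 0, 0, -1], [0, 0, 0, 0, 0, -1], [0, 0, 0, 0, 0, -1], [0, 0, 0, 0, 0, 0], [0, 0, 0, 0, 0, 0], [0, 0, 0, 0, 0, 0]],
  ],
)

```text
clock: 7.62
position: [0.4302, 0.0437, 0.084]
ee_rot: [0.315, 0.949, -0.0, 0.0]
ft_force: [0.4, 0.3, -0.3]
grip_width: -0.002
grasp_force: 0.0
```

```bash
python3 snap.py C; python3 - <<'E'
from h import *
p=camera_params("scene");r=cv2.Rodrigues(p["R"])[0];X=np.array(get_obs()["position"])
print(cv2.projectPoints(np.array([X,X+[0,0,.1]]),r,p["t"],p["mtx"],np.array([p["k1"],0,0,0,0.]))[0][:,0])
E
```

```text
[0.4303 0.044  0.084 ] [ 3.141e-01  9.494e-01 -2.000e-04  1.000e-04] [ 0.794  0.119 -1.027  2.05   0.119  1.033  0.641] [ 0.2 -0.3  0.3]
[[399.24477441 282.94555157]
 [407.59670866 247.36810645]]
```

carry_out(
  commands=[
    [[0, 0, 0.3, 0, 0, 0], [0, 0, 0.3, 0, 0, 0], [0, 0, 0.2, 0, 0, 0], [0, 0, 0, 0, 0, 0], [0, 0, 0, 0, 0, 0]],
  ],
)

```text
clock: 8.13
position: [0.4301, 0.0446, 0.0519]
ee_rot: [0.313, 0.95, 0.0, -0.0]
ft_force: [0.9, -0.8, 0.3]
grip_width: -0.001
grasp_force: 0.0
```

```bash
python3 snap.py D; python3 - <<'E'
import cv2,numpy as np
c=lambda im:cv2.resize(im[200:350,330:430],(400,600),interpolation=cv2.INTER_CUBIC)
cv2.imwrite("pics/c6.png",np.hstack([c(cv2.imread("pics/sC.png")),c(cv2.imread("pics/sD.png"))]))
E
```

```text
[0.4307 0.0445 0.0525] [3.129e-01 9.498e-01 1.000e-04 3.000e-04] [ 0.758  0.187 -1.011  2.08   0.192  0.97   0.579] [0.9 0.5 0.5]
```

View pics/c6.png

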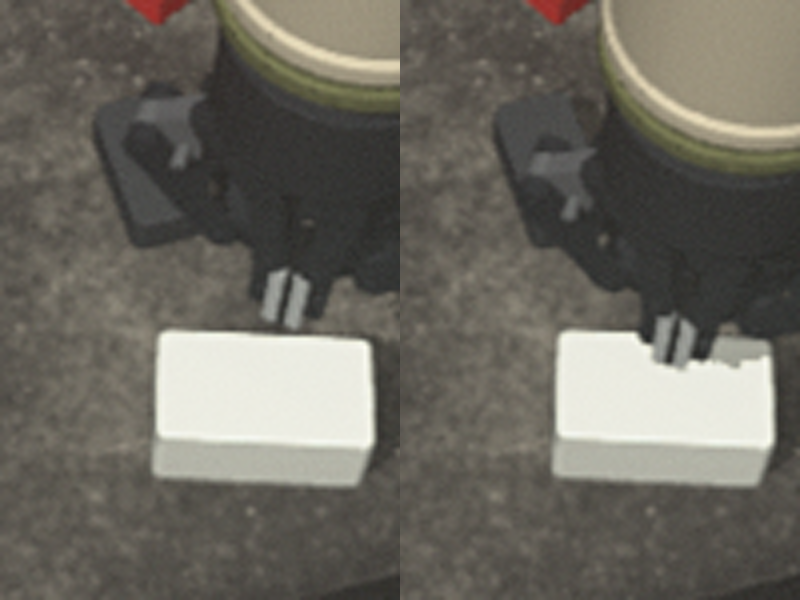

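The tips are now visible: C at crop (284,326), D at crop (671,366). Both lie within about 2 px of the projected TCP, so the kinematics are good. The box is unmoved. I'll find the true height of its top by a gentle touch.

carry_out(
  commands=[
    [[0, 0, 0.1, 0, 0, 0], [0, 0, 0.1, 0, 0, 0], [0, 0, 0.05, 0, 0, 0], [0, 0, 0.05, 0, 0, 0], [0, 0, 0, 0, 0, 0], [0, 0, 0, 0, 0, 0]],
  ],
)

```text
clock: 8.73
position: [0.4303, 0.0445, 0.0399]
ee_rot: [0.313, 0.95, 0.0, -0.0]
ft_force: [-0.4, 0.5, 0.3]
grip_width: -0.002
grasp_force: 0.0
```

carry_out(
  commands=[
    [[0, 0, 0.05, 0, 0, 0], [0, 0, 0.05, 0, 0, 0], [0, 0, 0, 0, 0, 0]],
  ],
)

```text
clock: 8.98
position: [0.4302, 0.0443, 0.0357]
ee_rot: [0.313, 0.95, -0.0, -0.0]
ft_force: [0.2, -0.4, 0.6]
grip_width: 0.002
grasp_force: 0.0
```

carry_out(
  commands=[
    [[0, 0, 0.05, 0, 0, 0], [0, 0, 0.05, 0, 0, 0], [0, 0, 0, 0, 0, 0]],
  ],
)

```text
clock: 9.23
position: [0.4302, 0.0443, 0.0316]
ee_rot: [0.313, 0.95, -0.0, -0.0]
ft_force: [-0.2, 0.5, -0.0]
grip_width: 0.002
grasp_force: 0.0
```

carry_out(
  commands=[
    [[0, 0, 0.05, 0, 0, 0], [0, 0, 0.05, 0, 0, 0], [0, 0, 0, 0, 0, 0]],
  ],
)

```text
clock: 9.48
position: [0.4301, 0.0443, 0.0276]
ee_rot: [0.313, 0.95, -0.0, -0.0]
ft_force: [-0.3, 0.1, 0.5]
grip_width: 0.001
grasp_force: 0.0
```

carry_out(
  commands=[
    [[0, 0, 0.05, 0, 0, 0], [0, 0, 0.05, 0, 0, 0], [0, 0, 0, 0, 0, 0]],
  ],
)

```text
clock: 9.73
position: [0.4301, 0.0443, 0.0236]
ee_rot: [0.313, 0.95, -0.0, -0.0]
ft_force: [-0.0, 0.1, 0.4]
grip_width: 0.001
grasp_force: 0.0
```

```bash
python3 snap.py E; python3 - <<'E'
import cv2,numpy as np
c=lambda im:cv2.resize(im[260:320,350:430],(400,300),interpolation=cv2.INTER_CUBIC)
a=c(cv2.imread("pics/sE.png"));print()
cv2.imwrite("pics/c7.png",a)
E
```

```text
[0.4303 0.0444 0.0239] [ 3.127e-01  9.498e-01 -0.000e+00 -1.000e-04] [ 0.719  0.248 -0.985  2.103  0.26   0.916  0.522] [-0.5  0.5  0.6]
```

carry_out(
  commands=[
    [[0, 0, 0.05, 0, 0, 0], [0, 0, 0.05, 0, 0, 0], [0, 0, 0, 0, 0, 0]],
  ],
)

```text
clock: 10.08
position: [0.4302, 0.0443, 0.0196]
ee_rot: [0.313, 0.95, -0.0, -0.0]
ft_force: [-0.3, -0.6, -1.0]
grip_width: 0.002
grasp_force: 0.0
```

carry_out(
  commands=[
    [[0, 0, 0.05, 0, 0, 0], [0, 0, 0.05, 0, 0, 0], [0, 0, 0, 0, 0, 0]],
  ],
)

```text
clock: 10.33
position: [0.4301, 0.0443, 0.0156]
ee_rot: [0.313, 0.95, -0.0, -0.0]
ft_force: [-0.2, 0.3, -0.5]
grip_width: 0.001
grasp_force: 0.0
```

carry_out(
  commands=[
    [[0, 0, 0.05, 0, 0, 0], [0, 0, 0.05, 0, 0, 0], [0, 0, 0, 0, 0, 0]],
  ],
)

```text
clock: 10.58
position: [0.4306, 0.0445, 0.0149]
ee_rot: [0.313, 0.95, -0.002, -0.0]
ft_force: [-25.6, -4.1, 66.6]
grip_width: 0.002
grasp_force: 33.3
```

Contact comes only at a reported z of about 0.0155, so the reported height reads about 22 mm low. I'll back off, then solve the horizontal bias from the tip pixels.

carry_out(
  commands=[
    [[0, 0, -0.3, 0, 0, 0], [0, 0, -0.7, 0, 0, 0], [0, 0, 0, 0, 0, 0], [0, 0, 0, 0, 0, 0]],
  ],
)

```text
clock: 10.92
position: [0.4315, 0.0442, 0.053]
ee_rot: [0.313, 0.95, -0.0, 0.001]
ft_force: [-0.4, -0.8, -0.6]
grip_width: 0.004
grasp_force: 0.0
```

```bash
python3 snap.py F; python3 - <<'E'
from h import *
from scipy.optimize import least_squares
p=camera_params("scene");r=cv2.Rodrigues(p["R"])[0]
P=np.array([[.4303,.044,.084],[.4304,.0445,.0522]]);U=np.array([[401,281.5],[397.75,291.5]])
for dz in(0,.0225):
  f=lambda d:(cv2.projectPoints(P+[d[0],d[1],dz],r,p["t"],p["mtx"],np.array([p["k1"],0,0,0,0.]))[0][:,0]-U).ravel()
  s=least_squares(f,[0,0]);print(dz,s.x.round(4),s.fun.round(2))
f=lambda d:(cv2.projectPoints(P+d,r,p["t"],p["mtx"],np.array([p["k1"],0,0,0,0.]))[0][:,0]-U).ravel()
print(least_squares(f,[0,0,0]).x)
c=lambda im,x,y:cv2.resize(im[y:y+100,x:x+100],(400,400),interpolation=cv2.INTER_CUBIC)
cv2.imwrite("pics/c8.png",np.hstack([c(cv2.imread("pics/sE.png"),345,250),c(cv2.imread("pics/sF.png"),345,250)]))
E
```

```text
[0.4301 0.0441 0.0516] [ 3.129e-01  9.498e-01 -2.000e-04 -0.000e+00] [ 0.761  0.189 -1.014  2.081  0.195  0.969  0.577] [0.2 0.  0.2]
0 [ 0.0015 -0.0028] [-0.29  0.1   0.3  -0.1 ]
0.0225 [-0.0086  0.0034] [-0.24 -0.06  0.25  0.06]
[-0.00895347  0.00365778  0.023329  ]
```

View pics/c8.png

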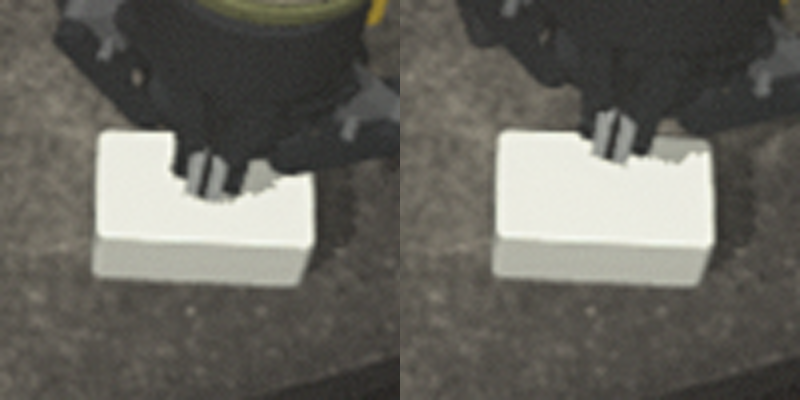

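In E the tip is just above the box top (crop 208,197); in F it is lifted (crop 615,160). The horizontal offset matches the visible side face of the pads (11 mm), so there is no lateral bias. Only the height is off: the real tips are about 22.5 mm above the reported z. I'll reopen, turn back and grasp lower.

carry_out(
  commands=[
    [[0, 0, 0, 0, 0, 1], [0, 0, 0, 0, 0, 1], [0, 0, 0, 0, 0, 1], [0, 0, 0, 0, 0, 1], [0, 0, 0, 0, 0, 1], [0, 0, 0, 0, 0, 1], [0, 0, 0, 0, 0, 1], [0, 0, 0, 0, 0, 1], [0, 0, 0, 0, 0, 1], [0, 0, 0, 0, 0, 1], [0, 0, 0, 0, 0, 1], [0, 0, 0, 0, 0, 1], [0, 0, 0, 0, 0, 0], [0, 0, 0, 0, 0, 0], [0, 0, 0, 0, 0, 0]],
  ],
  hand=-1,
)

```text
clock: 12.27
position: [0.43, 0.0444, 0.0515]
ee_rot: [0.81, 0.586, -0.0, -0.0]
ft_force: [-0.2, -0.1, -0.4]
grip_width: 0.996
grasp_force: 0.0
```

```bash
python3 -c "
from h import *
to(.43,.044,.002,-18.5);print(get_obs()['grip_width'])"
```

```text
t 12.2667 pos [0.43   0.0444 0.0515] ydeg -18.24 f [-0.2 -0.1 -0.4]
turn units [-0.008  0.002  0.043] shift(now axes) [-0.01   0.004  1.238] shift(after turn) [-0.01   0.003  1.238]
0.9960815237599804
```

carry_out(
  commands=[
    [[0, 0, 0.3, 0, 0, 0.04], [0, 0, 0.3, 0, 0, 0], [0, 0, 0.3, 0, 0, 0], [0, 0, 0.2, 0, 0, 0], [0, 0, 0.14, 0, 0, 0], [0, 0, 0, 0, 0, 0], [0, 0, 0, 0, 0, 0]],
  ],
)

```text
clock: 12.85
position: [0.4302, 0.0446, 0.0023]
ee_rot: [0.812, 0.583, -0.0, -0.0]
ft_force: [0.6, 0.0, 0.0]
grip_width: 1.001
grasp_force: 0.0
```

carry_out(
  commands=[
    [[0, 0, 0, 0, 0, 0], [0, 0, 0, 0, 0, 0], [0, 0, 0, 0, 0, 0], [0, 0, 0, 0, 0, 0], [0, 0, 0, 0, 0, 0], [0, 0, 0, 0, 0, 0], [0, 0, 0, 0, 0, 0], [0, 0, 0, 0, 0, 0], [0, 0, 0, 0, 0, 0], [0, 0, 0, 0, 0, 0]],
  ],
  hand=1,
  force=40,
)

```text
clock: 13.68
position: [0.4308, 0.0443, 0.003]
ee_rot: [0.813, 0.583, 0.0, 0.0]
ft_force: [-2.2, -0.2, 7.2]
grip_width: 0.528
grasp_force: 40.6
```

carry_out(
  commands=[
    [[0, 0, -0.2, 0, 0, 0], [0, 0, -0.4, 0, 0, 0], [0, 0, -0.5, 0, 0, 0], [0, 0, -0.5, 0, 0, 0], [0, 0, -0.4, 0, 0, 0], [0, 0, 0, 0, 0, -0.6], [0, 0, 0, 0, 0, -0.6], [0, 0, 0, 0, 0, -0.6], [0, 0, 0, 0, 0, -0.6], [0, 0, 0, 0, 0, -0.68], [0, 0, 0, 0, 0, 0], [0, 0, 0, 0, 0, 0]],
  ],
)

```text
clock: 14.68
position: [0.4304, 0.0444, 0.0828]
ee_rot: [0.709, 0.705, 0.0, 0.0]
ft_force: [0.9, -0.5, -1.3]
grip_width: 0.526
grasp_force: 41.6
```

carry_out(
  commands=[
    [[0.3, 0.1, 0, 0, 0, 0], [0.5, 0.21, 0, 0, 0, 0], [0.6, 0.25, 0, 0, 0, 0], [0.7, 0.3, 0, 0, 0, 0], [0.7, 0.3, 0, 0, 0, 0], [0.7, 0.3, 0, 0, 0, 0], [0.7, 0.3, 0, 0, 0, 0], [0.6, 0.25, 0, 0, 0, 0], [0.5, 0.2, 0, 0, 0, 0], [0.2, 0.1, 0, 0, 0, 0], [0, 0, 0, 0, 0, 0], [0, 0, 0, 0, 0, 0], [0, 0, 0, 0, 0, 0]],
  ],
)

```text
clock: 15.77
position: [0.5235, 0.2624, 0.0823]
ee_rot: [0.709, 0.705, -0.001, 0.0]
ft_force: [0.4, -0.1, -0.5]
grip_width: 0.527
grasp_force: 41.6
```

```bash
python3 snap.py G; python3 -c "
from h import *
to(.523,.265,.027,0)
cv2.imwrite('pics/c9.png',cv2.resize(cv2.imread('pics/sG.png')[200:350,160:360],(800,600),interpolation=cv2.INTER_CUBIC))"
```

```text
[0.5237 0.2624 0.0824] [ 7.091e-01  7.051e-01 -3.000e-04  5.000e-04] [ 0.149  0.498 -0.877  1.679  0.413  1.162 -0.843] [ 0.  -0.3 -0.1]
t 15.8667 pos [0.5237 0.2624 0.0824] ydeg -0.33 f [ 0.  -0.3 -0.1]
turn units [ 0.002  0.011 -0.055] shift(now axes) [ 0.067 -0.018  1.385] shift(after turn) [ 0.066 -0.017  1.385]
```

View pics/c9.png

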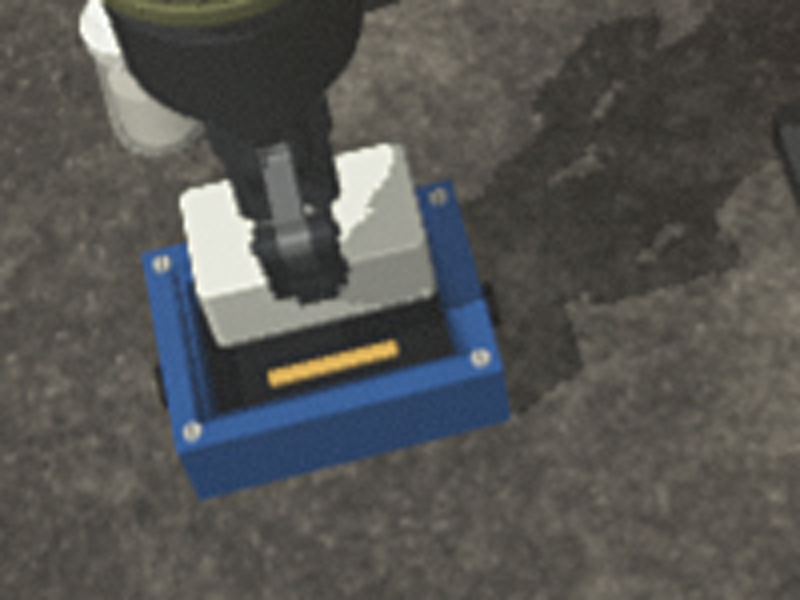

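The box hangs upright and square over the recess, with its lower near edge running from crop (215,347) to (435,298). I'll check that edge numerically.

```bash
python3 - <<'E'
from h import *
p=camera_params("scene");R,t=p["R"],p["t"];C=-R.T@t
for z,q in((.080,[(217,347),(435,300)]),(.118,[(207,293),(425,243),(182,193),(397,145)])):
  for a,b in q:
    u=cv2.undistortPoints(np.array([[[160+a/4,200+b/4]]],float),p["mtx"],np.array([p["k1"],0,0,0,0.]))[0,0]
    d=R.T@np.array([u[0],u[1],1]);print(z,(C+d*(z-C[2])/d[2]).round(4))
E
```

```text
0.08 [0.5001 0.3026 0.08  ]
0.08 [0.4972 0.2225 0.08  ]
0.118 [0.5009 0.2989 0.118 ]
0.118 [0.4996 0.2218 0.118 ]
0.118 [0.5436 0.3008 0.118 ]
0.118 [0.5423 0.2227 0.118 ]
```

carry_out(
  commands=[
    [[0.07, 0, 0.1, 0, 0, -0.05], [0, 0, 0.25, 0, 0, 0], [0, 0, 0.25, 0, 0, 0], [0, 0, 0.2, 0, 0, 0], [0, 0, 0.15, 0, 0, 0], [0, 0, 0.15, 0, 0, 0], [0, 0, 0.1, 0, 0, 0], [0, 0, 0.1, 0, 0, 0], [0, 0, 0.05, 0, 0, 0], [0, 0, 0.03, 0, 0, 0], [0, 0, 0, 0, 0, 0], [0, 0, 0, 0, 0, 0]],
  ],
)

```text
clock: 16.87
position: [0.5237, 0.267, 0.0274]
ee_rot: [0.707, 0.708, 0.0, 0.0]
ft_force: [-0.3, -0.8, -0.6]
grip_width: 0.526
grasp_force: 41.6
```

carry_out(
  commands=[
    [[0, 0, 0, 0, 0, 0], [0, 0, 0, 0, 0, 0], [0, 0, 0, 0, 0, 0], [0, 0, 0, 0, 0, 0], [0, 0, 0, 0, 0, 0], [0, 0, 0, 0, 0, 0], [0, 0, 0, 0, 0, 0], [0, 0, 0, 0, 0, 0], [0, 0, -0.2, 0, 0, 0], [0, 0, -0.4, 0, 0, 0], [0, 0, -0.4, 0, 0, 0], [0, 0, -0.2, 0, 0, 0], [0, 0, 0, 0, 0, 0]],
  ],
  hand=-1,
)

```text
clock: 17.95
position: [0.5246, 0.2676, 0.0774]
ee_rot: [0.707, 0.708, 0.001, 0.001]
ft_force: [-0.5, -0.2, -0.7]
grip_width: 1.002
grasp_force: 0.0
```

carry_out(
  commands=[
    [[0, 0, 0, 0, 0, 0], [0, 0, 0, 0, 0, 0], [0, 0, 0, 0, 0, 0], [0, 0, 0, 0, 0, 0], [0, 0, 0, 0, 0, 0], [0, 0, 0, 0, 0, 0], [0, 0, 0, 0, 0, 0], [0, 0, 0, 0, 0, 0], [0, 0, 0, 0, 0, 0], [0, 0, 0, 0, 0, 0], [0, 0, 0.2, 0, 0, 0], [0, 0, 0.2, 0, 0, 0], [0, 0, 0.1, 0, 0, 0], [0, 0, 0.1, 0, 0, 0], [0, 0, 0, 0, 0, 0], [0, 0, 0, 0, 0, 0]],
  ],
  hand=1,
)

```text
clock: 19.28
position: [0.5234, 0.2668, 0.0509]
ee_rot: [0.707, 0.708, -0.0, -0.0]
ft_force: [0.1, -0.4, 0.0]
grip_width: -0.002
grasp_force: 0.0
```

carry_out(
  commands=[
    [[0, 0, 0.1, 0, 0, 0], [0, 0, 0.1, 0, 0, 0], [0, 0, 0.05, 0, 0, 0], [0, 0, 0.05, 0, 0, 0], [0, 0, 0.05, 0, 0, 0], [0, 0, 0.05, 0, 0, 0], [0, 0, 0, 0, 0, 0]],
  ],
)

```text
clock: 19.87
position: [0.5236, 0.2668, 0.0351]
ee_rot: [0.707, 0.708, -0.0, 0.0]
ft_force: [0.7, -0.0, 1.1]
grip_width: 0.005
grasp_force: 0.0
```

carry_out(
  commands=[
    [[0, 0, 0.05, 0, 0, 0], [0, 0, 0.05, 0, 0, 0], [0, 0, 0.05, 0, 0, 0], [0, 0, 0.05, 0, 0, 0], [0, 0, 0, 0, 0, 0]],
  ],
)

```text
clock: 20.28
position: [0.5236, 0.2669, 0.027]
ee_rot: [0.707, 0.708, 0.0, 0.0]
ft_force: [-0.0, -0.2, 0.1]
grip_width: -0.002
grasp_force: 0.0
```

carry_out(
  commands=[
    [[0, 0, 0.05, 0, 0, 0], [0, 0, 0.05, 0, 0, 0]],
  ],
)

```text
clock: 20.45
position: [0.5237, 0.2669, 0.0234]
ee_rot: [0.707, 0.708, 0.0, 0.0]
ft_force: [-0.5, -1.6, 4.6]
grip_width: -0.001
grasp_force: 2.7
```

```bash
python3 snap.py H; python3 - <<'E'
from h import *
p=camera_params("scene");r=cv2.Rodrigues(p["R"])[0]
for z in(.061,.045):
  X=np.array([[.523+a,.267+b,z] for a,b in((.023,.041),(.023,-.041),(-.023,-.041),(-.023,.041))])
  print(z,cv2.projectPoints(X,r,p["t"],p["mtx"],np.array([p["k1"],0,0,0,0.]))[0][:,0].round(1).tolist())
im=cv2.imread("pics/sH.png");hsv=cv2.cvtColor(im,cv2.COLOR_BGR2HSV)[240:340,180:310]
m=((hsv[...,1]<40)&(hsv[...,2]>110)).astype(np.uint8)
n,l,s,c=cv2.connectedComponentsWithStats(m)
print(s[s[:,4]>20])
for y in range(0,100,3): print(''.join('.#'[v] for v in m[y,::2]))
E
```

```text
[0.5237 0.2669 0.0231] [7.066e-01 7.076e-01 1.000e-04 0.000e+00] [ 0.109  0.573 -0.837  1.719  0.478  1.066 -0.885] [0.6 0.5 0.4]
0.061 [[207.9, 267.3], [260.8, 254.4], [267.3, 279.9], [213.0, 293.5]]
0.045 [[210.0, 272.3], [261.9, 259.6], [268.3, 284.8], [214.9, 298.2]]
[[    0     0   130   100 11525]
 [   31    20    58    43  1308]
 [   50    25    11    20   119]]
.................................................................
.................................................................
.................................................................
............................................##...................
.................................................................
.................................................................
.................................................................
#.....................................####.......................
..........#......................#########.......................
..........#................##....#########.......................
...................#####..###....##########......................
..
[... 815 characters left out ...]
........................................
.................................................................
.................................................................
.................................................................
.................................................................
.................................................................
.................................................................
.................................................................
.................................................................
.................................................................
.................................................................
```

The box's left corner is now near (212,272), which fits the flush height (predicted 210,272; proud would be 208,267). So the carrier has been sliding. I'll press on to the hard stop.

carry_out(
  commands=[
    [[0, 0, 0.03, 0, 0, 0], [0, 0, 0.02, 0, 0, 0], [0, 0, 0, 0, 0, 0]],
  ],
)

```text
clock: 20.8
position: [0.5238, 0.2669, 0.0221]
ee_rot: [0.707, 0.708, 0.0, 0.0]
ft_force: [-4.1, -2.9, 11.4]
grip_width: 0.004
grasp_force: 6.2
```

carry_out(
  commands=[
    [[0, 0, 0.02, 0, 0, 0], [0, 0, 0, 0, 0, 0]],
  ],
)

```text
clock: 20.97
position: [0.5238, 0.267, 0.0219]
ee_rot: [0.707, 0.708, 0.0, 0.001]
ft_force: [-6.5, -5.1, 19.5]
grip_width: -0.005
grasp_force: 9.7
```

It is at the hard stop: 19 N with no further travel, at the expected height. I'll retreat and check.

carry_out(
  commands=[
    [[0, 0, -0.2, 0, 0, 0], [0, 0, -0.5, 0, 0, 0], [0, 0, -0.8, 0, 0, 0], [0, 0, -0.8, 0, 0, 0], [0, 0, -0.8, 0, 0, 0], [-0.8, 0, -0.5, 0, 0, 0], [-0.8, 0, 0, 0, 0, 0], [-0.8, 0, 0, 0, 0, 0], [-0.8, 0, 0, 0, 0, 0], [-0.8, 0, 0, 0, 0, 0], [-0.8, 0, 0, 0, 0, 0], [-0.8, 0, 0, 0, 0, 0], [0, 0, 0, 0, 0, 0], [0, 0, 0, 0, 0, 0]],
  ],
)

```text
clock: 22.13
position: [0.524, 0.0405, 0.1642]
ee_rot: [0.708, 0.706, -0.0, 0.0]
ft_force: [0.3, 1.0, -0.9]
grip_width: 0.0
grasp_force: 0.0
```

```bash
python3 snap.py I; python3 - <<'E'
from h import *
Q={}
for n,roi in(("s",(190,240,300,330)),("t",(185,200,285,280))):
  x0,y0,x1,y1=roi;im=cv2.imread(f"pics/{n}I.png")[y0:y1,x0:x1];im=cv2.resize(im,None,fx=4,fy=4,interpolation=cv2.INTER_CUBIC)
  h=cv2.cvtColor(im,cv2.COLOR_BGR2HSV);m=((h[...,1]<60)&(h[...,2]>150)).astype(np.uint8)
  k,l,s,c=cv2.connectedComponentsWithStats(m);i=1+s[1:,4].argmax()
  cs=max(cv2.findContours((l==i).astype(np.uint8),0,2)[0],key=cv2.contourArea)
  R=cv2.minAreaRect(cs);B=(cv2.boxPoints(R)+.5)/4-.5+[x0,y0];print(n,s[i],R,cv2.contourArea(cs)/16);Q[n]=B
  o=B[np.argsort(B[:,1])];up=o[:2][np.argsort(o[:2,0])];dn=o[2:][np.argsort(o[2:,0])]
  Q[n]=np.array([up[0],up[1],dn[1],dn[0]])
show(tri(Q["t"],Q["s"]))
E
```

```text
[0.5239 0.0436 0.1645] [ 7.064e-01  7.079e-01  2.000e-04 -1.000e-04] [ 0.616  0.251 -0.89   1.745  0.205  1.243 -0.323] [0.9 0.6 0. ]
s [   85    83   228   166 25759] ((198.185546875, 163.73065185546875), (122.8923110961914, 218.52308654785156), 75.74996948242188) 1590.34375
t [   79    97   223   130 27822] ((190.00587463378906, 161.35348510742188), (126.55720520019531, 223.6930389404297), 89.0504379272461) 1718.0625
[[0.5453, 0.3084, 0.0456], [0.5444, 0.2253, 0.0491], [0.4993, 0.2261, 0.0331], [0.4994, 0.3085, 0.0332]] c [0.5221 0.2671 0.0402]
len 0.0828144931701083 wid 0.04765267477251541 long-dir deg 89.65664176475781
```

```bash
python3 -c "
from workcell import *
print(hand_in())"
```

```text
the job is handed in; nothing more can be done
None
```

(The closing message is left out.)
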